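# Switch the coffee warmers over to decaf

## Task

The fresh decaf has just been set on its warmer and the regular is finished: flip the toggle switch of the warmer under the orange-handled pot on (lever back, towards the pot) and flip the one under the black-handled pot off (lever forward, away from the pot), in either order. Push each lever with the fingertips until it snaps over; do not lift or shift the pots, and leave everything else on the counter where it stands.

Things in the scene. Friction and masses are not known exactly. Their poses are not given: they have to be found in the camera images.
- warmer_decaf: Fixed steel coffee warmer, 190 mm wide (y), x from -200 to +90 mm. Origin on the counter under the hot plate's axis; +x points from the sloped black console in front back to the plate. Plate top 72 mm up, 128 mm across. Console top rises from 46 mm (x = -200) to 67 mm (x = -100). Its toggle stands on the console at x = -155 mm, y = 0. This one carries the orange-handled pot.
- warmer_regular: Fixed steel coffee warmer, 190 mm wide (y), x from -200 to +90 mm. Origin on the counter under the hot plate's axis; +x points from the sloped black console in front back to the plate. Plate top 72 mm up, 128 mm across. Console top rises from 46 mm (x = -200) to 67 mm (x = -100). Its toggle stands on the console at x = -155 mm, y = 0. This one carries the black-handled pot.
- toggle_decaf (a joint): Toggle lever of the warmer under the orange-handled pot, rad, hinged about the warmer's y axis. Stops: -0.33 OFF, leaning forward from the plate; +0.33 ON, leaning back to the plate, by a red dot. At 0 it is square to the console, 0.21 rad forward of vertical. A spring snaps it to the nearer stop once past 0; about 4 N at the tip starts it. Starts OFF.
- toggle_decaf_tip (a point): Rounded free end of the toggle lever on the warmer under the orange-handled pot: a white bat 10 to 11 mm thick, its end 36 mm from the hinge; the lower 9 mm is hidden by a fixed bushing 13 mm across.
- toggle_decaf_foot (a point): Hinge point of the toggle on the warmer under the orange-handled pot, fixed on the console surface, 55 mm above the counter; axes as the warmer's.
- pot_decaf: Steel coffee pot with orange collar, lid and handle, 136 mm wide, 162 mm tall, standing loose on the plate of warmer_decaf; origin at the centre of its underside; the handle reaches 122 mm out along its own -x axis, between 37 and 143 mm above its underside.
- toggle_regular (a joint): Toggle lever of the warmer under the black-handled pot, rad, hinged about the warmer's y axis. Stops: -0.33 OFF, leaning forward from the plate; +0.33 ON, leaning back to the plate, by a red dot. At 0 it is square to the console, 0.21 rad forward of vertical. A spring snaps it to the nearer stop once past 0; about 4 N at the tip starts it. Starts ON.
- toggle_regular_tip (a point): Rounded free end of the toggle lever on the warmer under the black-handled pot: a white bat 10 to 11 mm thick, its end 36 mm from the hinge; the lower 9 mm is hidden by a fixed bushing 13 mm across.
- toggle_regular_foot (a point): Hinge point of the toggle on the warmer under the black-handled pot, fixed on the console surface, 55 mm above the counter; axes as the warmer's.
- pot_regular: Steel coffee pot with black collar, lid and handle, 136 mm wide, 162 mm tall, standing loose on the plate of warmer_regular; origin at the centre of its underside; the handle reaches 122 mm out along its own -x axis, between 37 and 143 mm above its underside.
- milk_jug: Bystander: steel milk jug, 85 mm wide, 100 mm tall; origin at the centre of its underside.
- cup: Bystander: white handled cup, 68 mm wide, 58 mm tall; origin at the centre of its underside.
- cup_stack: Bystander: stack of white paper cups, 86 mm wide, 147 mm tall; origin at the centre of its underside.
- sugar: Bystander: glass sugar pourer with steel cap, 72 mm wide, 144 mm tall; origin at the centre of its underside.
- tamper: Bystander: wooden-handled coffee tamper standing on its steel foot, 58 mm wide, 90 mm tall; origin at the centre of its underside.

How it is judged:
By the outcome, as a careful person would: the job done as asked, in the order asked, and still so for the second after the job is handed in, with the robot touching nothing.
It also fails if it takes over 51 s, if anything falls off the work surface, if the arm or the gripper's body presses on something with over 40 N, if the wrist force passes 120 N, or if a joint passes its speed limit or range.

## Robot

A 6-joint arm with a two-finger parallel gripper is mounted at the origin on the work surface. World frame = base frame: x ahead of the robot, y to its left, z up, the work surface at z = 0. Lengths are in m, angles in degrees, forces in N, time in s.
With the tool pointing down it reaches from about 0.325 to 0.85 m from the base axis. Payload 15.5 kg.
Tool frame: the origin (TCP) lies midway between the tips of the shut fingers; the grasp point (between the pads) lies 19 mm behind it; z points along the fingers, y is the line along which they close (so a half turn about z gives the same grasp; the last joint's range is limited). The gripper opens to 91 mm and grips with 3 to 60 N. Pads are 32 mm wide; open, the fingers measure 118 mm over their backs; the gripper's body (76 mm by 178 mm) begins 60 mm behind the grasp point.
Start: joints at [71.878, 28.281, 77.091, -0, 74.628, -5.472], TCP at [0.137, 0.61, 0.193] pointing down, gripper open.
Joint ranges: [-166.48, 166.48], [-47.26, 123.95], [12.59, 153.08], [-70.14, 250.14], [6.76, 159.57], [-176.63, 176.63]. Speed limits (degrees/s): [108.29, 108.29, 147.25, 172.46, 172.46, 172.46].

## Interface

Orientations are given as a 3x3 rotation matrix whose columns are the frame's x, y, z axes.
In Python, from bench import ctrl gives the robot as it stands. The module is installed in compiled form; this text tells all that it offers. Calls block until the motion is done:
- ctrl.goto(position, orientation): joint-space move of the TCP to a pose.
- ctrl.move_l(position, vel=0.15, ori=None, contact_N=None): straight line of the TCP; ori=None keeps the orientation; vel is the mean speed in m/s. With contact_N (N) it stops when the force on the tool has changed by that much, and returns True; else False.
- ctrl.movej(angles): joint-space move.
- ctrl.command_gripper(opening): opening from 0.0 (shut) to 1.0 (fully open); the grip force is fixed at half the most; returns when the fingers have stopped.
- ctrl.sleep(seconds).
- ctrl.ik(position, orientation): joint angles nearest the present ones, or None.
- ctrl.read_camera(name): name is "scene" or "top"; returns the picture (384x512x3 uint8, blue, green, red); there is no depth.
- ctrl.camera_params(name): a dict with "fx", "fy", "cx", "cy" (pixels), "D" ([k1, k2, p1, p2, k3] as OpenCV has them; the pictures are not rectified), "pose" (4x4, takes a point from camera to world coordinates). Camera axes: x right, y up, looking along -z (the intrinsics and any distortion apply to the point x, -y, -z); pixel columns grow to the right and rows downward; lengths in m; the calibration is good to about 2 mm. A picture is of the moment at which its call begins. camera_params takes no time and is no camera call.
A pose or a line that the arm cannot do raises ctrl.MotionError and nothing moves.
- ctrl.sign_off(): hands the job in; it is judged then, once.
Readings, each from a call of its own:
- ctrl.current_t(): time.
- ctrl.current_q(): joint angles.
- ctrl.current_dq(): joint speeds.
- ctrl.current_effort(): joint torques, N m.
- ctrl.current_tool_pos(): TCP position.
- ctrl.current_eef_rot(): TCP orientation.
- ctrl.current_contact_force(): force on the tool from outside, world axes, zero at the start.
- ctrl.current_wrist_torque(): the same for the moment, N m.
- ctrl.current_grip_width(): opening from 0.0 (shut) to 1.0 (fully open).
- ctrl.current_grasp_force(): force on a finger pad.
Only numpy, scipy, OpenCV 4.12 (cv2) and the standard library are available. Lean on these libraries where they do the work, as an engineer would, in place of code of your own. Each camera call takes 0.05 s, during which the arm holds its last target. There are 200 camera calls.

## Working session

There is one attempt and no reset: what is moved stays moved. The work goes in short steps, each a Python script; the robot and the scene stay as the last script left them, time stands still between calls to the robot, and variables do not carry over. Pictures are saved under pics/ and viewed, at most 10 in all, crops included, and the job is handed in when it is done.

```bash
mkdir -p pics; python3 - <<'E'
from bench import ctrl
import cv2
for n in("scene","top"):
    cv2.imwrite(f"pics/{n}0.png",ctrl.read_camera(n)); p=ctrl.camera_params(n); print(p)
E
```

```text
{'fx': 422.00747626718186, 'fy': 422.00747626718186, 'cx': 257.0077779219054, 'cy': 187.84024135323577, 'D': array([0.0044155, 0.       , 0.       , 0.       , 0.       ]), 'pose': array([[-0.60636703, -0.65730202,  0.4475188 ,  1.21913583],
       [ 0.79515245, -0.49611999,  0.34870839,  0.5205034 ],
       [-0.00718371,  0.56729094,  0.82348611,  1.32266342],
       [ 0.        ,  0.        ,  0.        ,  1.        ]])}
{'fx': 448.53931132151894, 'fy': 448.53931132151894, 'cx': 263.1997364106328, 'cy': 193.7946160458504, 'D': array([-0.14882967,  0.        ,  0.        ,  0.        ,  0.        ]), 'pose': array([[ 2.25896573e-02,  9.82993144e-01, -1.82247596e-01,
         2.80141591e-01],
       [-9.99738036e-01,  2.28826107e-02, -4.95425671e-04,
        -1.06150689e-02],
       [ 3.68330075e-03,  1.82211045e-01,  9.83252546e-01,
         1.43490502e+00],
       [ 0.00000000e+00,  0.00000000e+00,  0.00000000e+00,
         1.00000000e+00]])}
```

View pics/scene0.png

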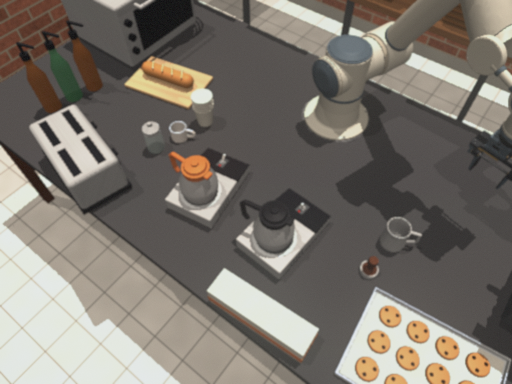

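View pics/top0.png

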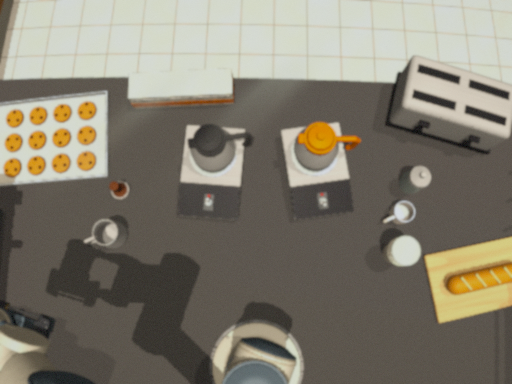

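The scene and top views show both warmers. In the top view the black-pot toggle is near (208,200) and the orange-pot toggle near (322,200). I'll enlarge the crops to measure the corners and toggles.

```bash
python3 - <<'E'
import cv2,numpy as np
t=cv2.imread("pics/top0.png")[115:225,165:365]; cv2.imwrite("pics/topc.png",cv2.resize(t,None,fx=4,fy=4,interpolation=cv2.INTER_CUBIC))
s=cv2.imread("pics/scene0.png")[140:280,155:335]; cv2.imwrite("pics/scc.png",cv2.resize(s,None,fx=4,fy=4,interpolation=cv2.INTER_CUBIC))
E
```

```text
(no output)
```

View pics/topc.png

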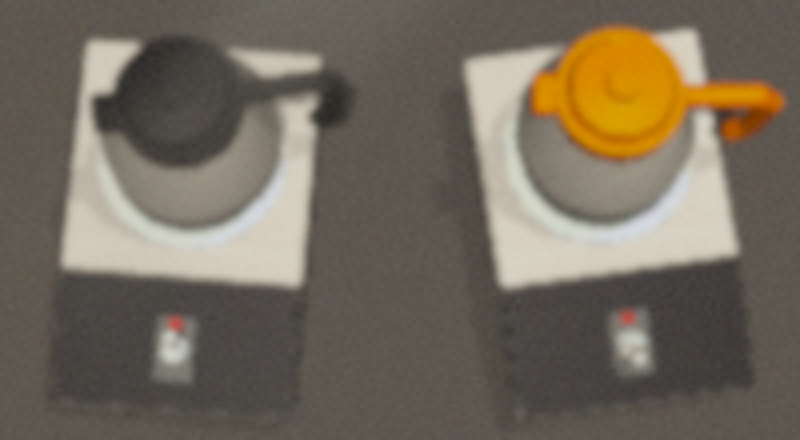

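View pics/scc.png

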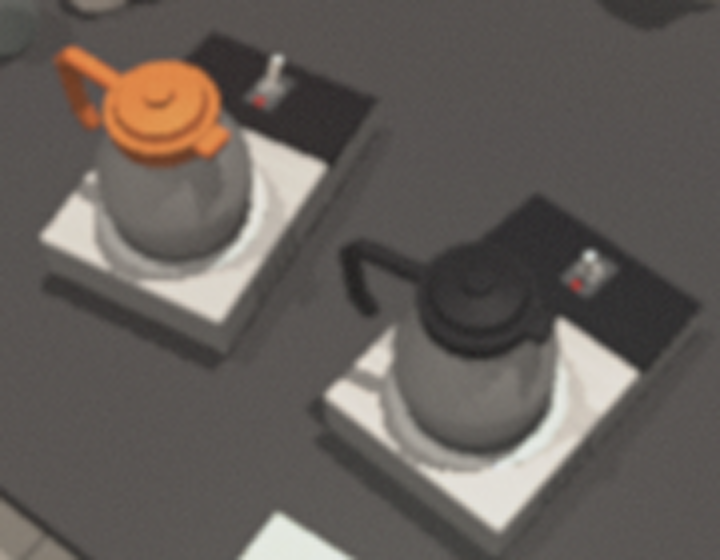

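The crops show the white deck's front and back corners, the console's front corners, and the toggle plates with their red dots. The orange lever leans forward and the black one leans back, as stated. I'll fit each warmer's pose from these points.

```bash
cat > fit.py <<'E'
import cv2,numpy as np
from scipy.optimize import least_squares
from bench import ctrl
def proj(n,P):
    p=ctrl.camera_params(n); T=np.linalg.inv(p["pose"]); F=np.diag([1,-1,-1.])
    K=np.array([[p["fx"],0,p["cx"]],[0,p["fy"],p["cy"]],[0,0,1]])
    R=F@T[:3,:3]; t=F@T[:3,3]
    return cv2.projectPoints(np.float64(P).reshape(-1,1,3),cv2.Rodrigues(R)[0],t,K,p["D"])[0][:,0]
def W(v,P):
    c,s=np.cos(v[2]),np.sin(v[2]); P=np.float64(P)
    return np.c_[v[0]+c*P[:,0]-s*P[:,1], v[1]+s*P[:,0]+c*P[:,1], P[:,2]]
M=[(-.1,.095,.067),(-.1,-.095,.067),(.09,.095,.067),(.09,-.095,.067),(-.155,0,.056)]
S=[(-.2,.095,.046),(-.2,-.095,.046)]
up=lambda c,o:(np.float64(c)+.5)/4-.5+o
obs={"decaf":(up([(498,288),(738,254),(463,62),(695,30),(632,342)],(165,115)),up([(378,98),(212,32),(268,92)],(155,140))),
"regular":(up([(62,268),(305,287),(88,40),(322,55),(174,348)],(165,115)),up([(702,303),(537,193),(590,272)],(155,140)))}
def fit(n):
    a,b=obs[n]; S3=S+[M[4]]
    f=lambda v:np.r_[proj("top",W(v,M))-a,proj("scene",W(v,S3))-b].ravel()
    return least_squares(f,[.5,0,0],loss="soft_l1")
if __name__=="__main__":
    for n in obs:
        r=fit(n); v=r.x; print(n,v.round(4),np.degrees(v[2]).round(2),"toggle",W(v,[M[4]])[0].round(4)); print(r.fun.reshape(-1,2).round(1).tolist())
E
python3 fit.py
```

```text
decaf [ 0.6713 -0.1684  0.1692] 9.69 toggle [ 0.5185 -0.1945  0.056 ]
[[0.5, 0.5], [0.0, 0.4], [-0.2, -0.6], [-0.1, -0.5], [-0.6, 0.4], [0.2, 0.7], [-0.8, -0.4], [0.0, -0.2]]
regular [ 0.6601  0.1519 -0.0561] -3.22 toggle [0.5053 0.1606 0.056 ]
[[-0.4, 0.3], [-0.9, 0.2], [-0.1, -0.3], [0.2, 0.2], [0.2, 0.5], [0.3, 0.6], [-1.1, -0.7], [-0.9, 0.3]]
```

```bash
cat > act.py <<'E'
import sys,numpy as np,cv2
from bench import ctrl
from fit import fit,W
def pose(v,x,z): return W(v,[(x,0,z)])[0]
def ori(v):
    c,s=np.cos(v[2]),np.sin(v[2]); best=None
    for k in(1,-1):
        R=np.array([[k*c,k*s,0],[k*s,-k*c,0],[0,0,-1]])
        q=ctrl.ik(pose(v,-.17,.2),R)
        if q is not None:
            d=np.abs(np.array(q)-ctrl.current_q()).max()
            if best is None or d<best[0]: best=(d,R)
    return best[1]
def flip(n,x0,x1,zp=.078):
    v=fit(n).x; R=ori(v)
    rep=lambda s,h:print(s,"hit" if h else "-",np.round(ctrl.current_tool_pos(),4),np.round(ctrl.current_contact_force(),1),round(ctrl.current_t(),2))
    ctrl.goto(pose(v,x0,.2),R); rep("hover",0)
    h=ctrl.move_l(pose(v,x0,zp),vel=.08,contact_N=4); rep("down",h)
    if h: ctrl.move_l(pose(v,x0,.2)); return
    h=ctrl.move_l(pose(v,x1,zp),vel=.02,contact_N=25); rep("push",h)
    ctrl.move_l(pose(v,x1+.2*(x0-x1),zp),vel=.03)
    ctrl.move_l(pose(v,x1+.2*(x0-x1),.2),vel=.12); rep("up",0)
if __name__=="__main__":
    ctrl.command_gripper(0.)
    flip("regular",-.122,-.145)
E
python3 act.py; python3 - <<'E'
from bench import ctrl
import cv2
a=ctrl.read_camera("scene")[140:280,155:335]
cv2.imwrite("pics/s1.png",cv2.resize(a,None,fx=4,fy=4,interpolation=cv2.INTER_CUBIC))
E
```

```text
hover - [0.5381 0.1595 0.2   ] [-0.2 -0.1 -0.6] 3.63
down - [0.5385 0.1588 0.0784] [-1.   0.2  0.4] 5.31
push - [0.5154 0.1601 0.078 ] [-0.1 -0.9  0. ] 6.61
up - [0.5195 0.1597 0.1993] [ 0.2 -0.6 -0.6] 8.07
```

View pics/s1.png

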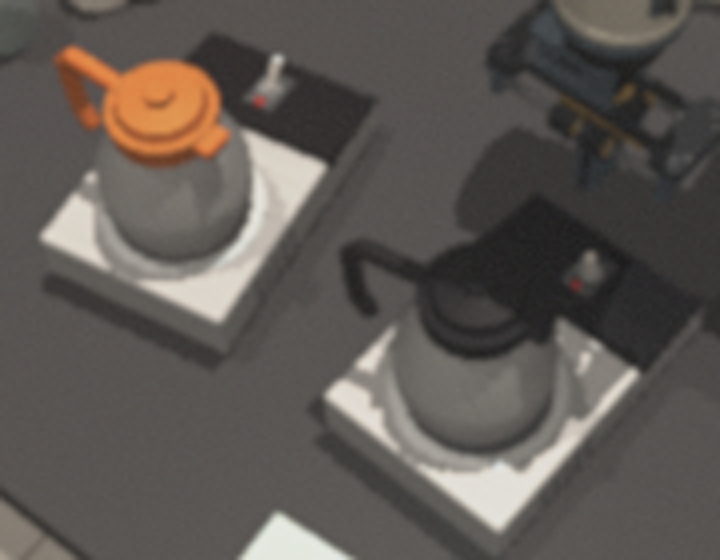

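The black lever still leans back: its tip at crop (590,258) hasn't moved, and no force was felt. The shut fingertip is evidently thinner than 32 mm at the bottom. I'll push again in steps, watching the force for the snap.

```bash
cat > act2.py <<'E'
import sys,numpy as np
from bench import ctrl
from act import pose,ori
from fit import fit
def flip(n,x0,x1,zp=.076):
    v=fit(n).x; R=ori(v)
    ctrl.goto(pose(v,x0,.2),R)
    if ctrl.move_l(pose(v,x0,zp),vel=.1,contact_N=5):
        print("hit at",ctrl.current_tool_pos()); ctrl.move_l(pose(v,x0,.2)); return
    d=np.sign(x1-x0)
    for x in np.arange(x0,x1+d*1e-6,d*.002)[1:]:
        h=ctrl.move_l(pose(v,x,zp),vel=.02,contact_N=25)
        F=ctrl.current_contact_force(); print(round(x,3),np.round(F,1))
        if h: break
    ctrl.move_l(pose(v,x-d*.004,zp),vel=.04)
    ctrl.move_l(pose(v,x-d*.004,.2),vel=.12); print(ctrl.current_t())
flip(sys.argv[1],float(sys.argv[2]),float(sys.argv[3]))
E
python3 act2.py regular -.132 -.156
```

```text
-0.134 [ 1.3  0.4 -0.1]
-0.136 [ 0.6 -0.2  0.4]
-0.138 [-0.1  0.4  0.9]
-0.14 [0.8 0.4 0.2]
-0.142 [-0.1  0.3 -0.2]
-0.144 [ 0.  -0.1  0.8]
-0.146 [-0.1 -0.3  0.8]
-0.148 [ 0.3 -0.3  0.1]
-0.15 [-0.   0.7 -0.1]
-0.152 [-0.2  0.2  0.4]
-0.154 [ 0.7  0.4 -0.2]
-0.156 [-0.4 -0.7  0. ]
14.2
```

```bash
python3 - <<'E'
from bench import ctrl
import cv2
print(ctrl.current_grip_width(),ctrl.current_tool_pos(),ctrl.current_eef_rot(),ctrl.current_q())
a=ctrl.read_camera("scene")[130:230,250:350]
b=ctrl.read_camera("top")[150:250,150:250]
f=lambda a:cv2.resize(a,(400,400),interpolation=cv2.INTER_CUBIC)
cv2.imwrite("pics/s2.png",cv2.hconcat([f(a),f(b)]))
from fit import *
v=fit("regular").x
for n,o in(("scene",(250,130)),("top",(150,150))):
  for th in(-.54,.12):
    print(n,th,(proj(n,np.vstack([W(v,[(-.155,0,.055),(-.155+.036*np.sin(th),0,.055+.036*np.cos(th))]),ctrl.current_tool_pos()]))-o)*4)
E
```

```text
0.0051720588530690444 [0.50787641 0.16038637 0.199338  ] [[-9.98426407e-01  5.60660533e-02 -1.14330929e-03]
 [ 5.60663336e-02  9.98427023e-01 -2.14531664e-04]
 [ 1.12948294e-03 -2.78295238e-04 -9.99999323e-01]] [ 1.11005432e+01  2.05040755e+01  8.95546987e+01  5.85605186e-04
  7.00078736e+01 -7.56856146e+01]
scene -0.54 [[204.69515935 312.30900423]
 [220.34867868 279.82981779]
 [216.70254377 220.41565965]]
scene 0.12 [[204.69515935 312.30900423]
 [204.9431091  293.69952318]
 [216.70254377 220.41565965]]
top -0.54 [[233.56372367 208.7125891 ]
 [226.43175418 225.95323298]
 [210.18795537 171.38500198]]
top 0.12 [[233.56372367 208.7125891 ]
 [228.67250371 195.46136608]
 [210.18795537 171.38500198]]
```

View pics/s2.png

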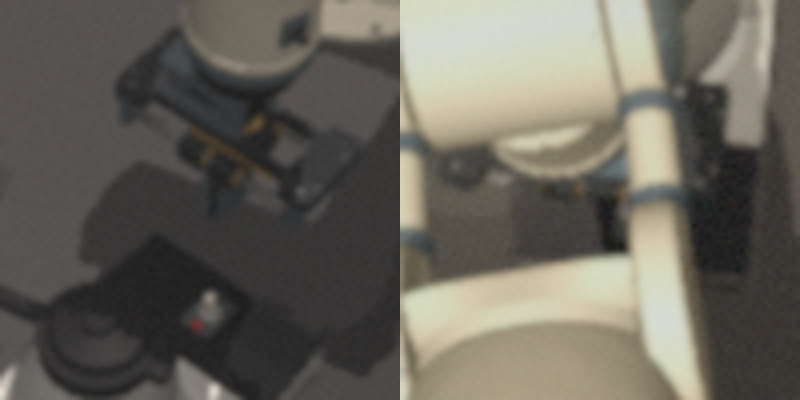

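The lever's tip in this picture is around (209,298), which suggests it is still ON, though it is in shadow and the force readings don't agree. I'll move the arm over to the decaf side and compare close-ups before and after.

```bash
python3 - <<'E'
from bench import ctrl
from act import pose,ori
from fit import *
v=fit("decaf").x; ctrl.goto(pose(v,-.24,.2),ori(v)); print(ctrl.current_t())
rows=[]
for n,fg in(("scene",1),("top",1)):
    new=ctrl.read_camera(n); old=cv2.imread(f"pics/{n}0.png"); cv2.imwrite(f"pics/{n}1.png",new)
    u,w=proj(n,W(fit("regular").x,[M[4]]))[0].round().astype(int); a,b=proj(n,W(v,[M[4]]))[0].round().astype(int)
    c=lambda i,x,y:cv2.resize(i[y-16:y+10,x-13:x+13],(260,260),interpolation=cv2.INTER_CUBIC)
    rows.append(cv2.hconcat([c(old,u,w),c(new,u,w),c(old,a,b)]))
cv2.imwrite("pics/cmp.png",cv2.vconcat(rows))
E
```

```text
15.7083
```

View pics/cmp.png

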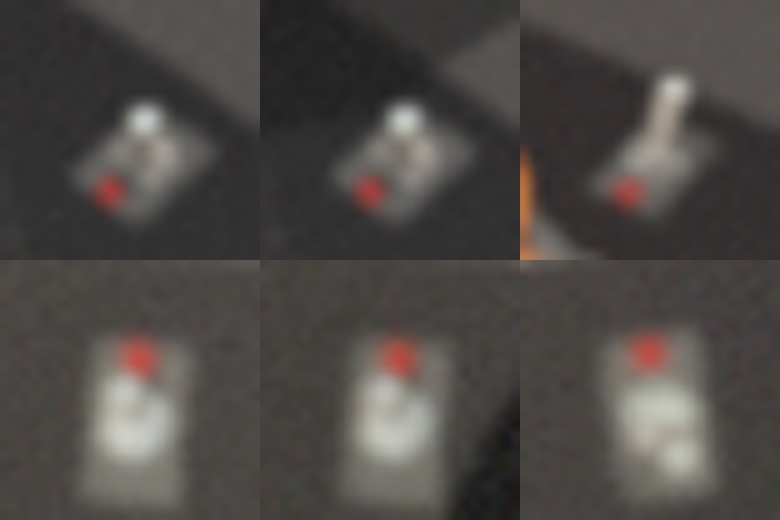

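The black toggle is unchanged and still ON. I'll triangulate its tip from both views: scene tile (144,120), top tile (128,390-260).

```bash
python3 - <<'E'
from fit import *
def tri(o1,o2):
    f=lambda X:np.r_[proj("scene",X)[0]-o1,proj("top",X)[0]-o2]
    r=least_squares(f,[.5,0,.09]); return r.x.round(4),r.fun.round(2)
for n,ts,tt in(("regular",(144,120),(128,130)),("decaf",(675-520,88),(680-520,457-260))):
    v=fit(n).x; base={k:proj(k,W(v,[M[4]]))[0].round()-(13,16) for k in("scene","top")}
    px=lambda k,t:base[k]+(np.array(t)+.5)/10-.5
    print(n,tri(px("scene",ts),px("top",tt)))
    th=.12 if n=="regular" else -.54
    L=.031
    print(" expected ball",W(v,[(-.155+L*np.sin(th),0,.055+L*np.cos(th))]).round(4))
E
```

```text
regular (array([0.5098, 0.1611, 0.0912]), array([-0.55, -0.05, -0.44,  0.23]))
 expected ball [[0.509  0.1604 0.0858]]
decaf (array([ 0.5012, -0.1968,  0.0866]), array([-0.55, -0.11, -0.39,  0.23]))
 expected ball [[ 0.5028 -0.1971  0.0816]]
```

```bash
python3 - <<'E'
from bench import ctrl
from act import pose,ori
from fit import *
v=fit("regular").x; R=ori(v)
ctrl.goto(pose(v,-.125,.2),R); ctrl.move_l(pose(v,-.125,.074),vel=.12,contact_N=6)
tiles=[]
u,w=proj("scene",W(v,[(-.155,0,.09)]))[0].round().astype(int)
for x in(-.125,-.135,-.145,-.155):
    h=ctrl.move_l(pose(v,x,.074),vel=.03,contact_N=25)
    im=ctrl.read_camera("scene"); tiles.append(cv2.resize(im[w-18:w+12,u-20:u+20],(400,300),interpolation=cv2.INTER_CUBIC))
    print(x,h,ctrl.current_tool_pos().round(4),ctrl.current_contact_force().round(1), ctrl.current_grip_width())
cv2.imwrite("pics/seq.png",cv2.vconcat([cv2.hconcat(tiles[:2]),cv2.hconcat(tiles[2:])]))
print(ctrl.current_t())
E
```

```text
-0.125 False [0.5354 0.159  0.0743] [-0.5 -0.1 -0.7] 0.008416164276845436
-0.135 False [0.5253 0.1595 0.0741] [0.2 0.2 0.4] 0.00035214877363658675
-0.145 False [0.5154 0.1601 0.0741] [-0.3 -0.1  0.6] 0.0036657752628192902
-0.155 False [0.5054 0.1607 0.074 ] [-0.2 -0.2  0. ] 0.005254142049746674
20.325
```

View pics/seq.png

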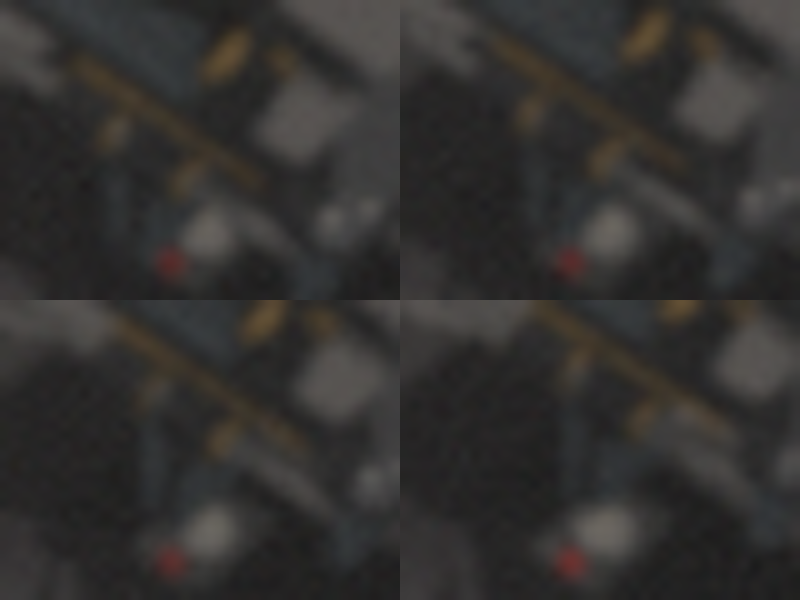

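The pictures show two finger blades about 17 mm apart even when shut, at tile-4 (175,170) and (225,160). That explains it: the slim lever passes between them. I'll offset the tool 9 mm in y so that one blade meets the lever.

```bash
cat > act3.py <<'E'
import sys,numpy as np,cv2
from bench import ctrl
from act import ori
from fit import fit,W
def flip(n,x0,x1,zp=.076,y=.009):
    v=fit(n).x; R=ori(v); P=lambda x,z:W(v,[(x,y,z)])[0]
    ctrl.goto(P(x0,.17),R)
    if ctrl.move_l(P(x0,zp),vel=.12,contact_N=6):
        print("hit at",ctrl.current_tool_pos()); ctrl.move_l(P(x0,.17)); return
    d=np.sign(x1-x0)
    for x in np.arange(x0,x1+d*1e-6,d*.003)[1:]:
        h=ctrl.move_l(P(x,zp),vel=.03,contact_N=25)
        print(round(x,3),h,np.round(ctrl.current_contact_force(),1))
        if h: break
    ctrl.move_l(P(x-d*.004,zp),vel=.04)
    ctrl.move_l(P(x-d*.004,.17),vel=.15); print(ctrl.current_t())
if __name__=="__main__": flip(sys.argv[1],float(sys.argv[2]),float(sys.argv[3]))
E
python3 - <<'E'
from bench import ctrl
p=ctrl.current_tool_pos(); p[2]=.17; ctrl.move_l(p,vel=.15)
E
python3 act3.py regular -.126 -.156
```

```text
-0.129 False [ 0.1  0.9 -1. ]
-0.132 False [-0.2 -0.3 -1.2]
-0.135 False [0.7 0.5 1. ]
-0.138 False [-0.4 -0.5  0.1]
-0.141 False [-0.1  0.4 -0. ]
-0.144 False [ 0.   0.4 -0.5]
-0.147 False [-1.3 -0.1  0.3]
-0.15 False [-0.1  0.1  0.9]
-0.153 False [1.  0.9 0.1]
-0.156 False [-0.2 -0.  -0.1]
25.825
```

```bash
python3 - <<'E'
from bench import ctrl
from act import ori
from fit import *
v=fit("regular").x
p=ctrl.current_tool_pos()
im=ctrl.read_camera("scene").max(2); old=cv2.imread("pics/scene0.png").max(2)
u,w=proj("scene",W(v,[(-.155,0,.056)]))[0].round().astype(int)
print(u,w,"tips ON/OFF",[proj("scene",W(v,[(-.155+.033*np.sin(t),0,.055+.033*np.cos(t))]))[0].round(1) for t in(.12,-.54)])
print(old[w-13:w+5,u-6:u+9]); print(im[w-13:w+5,u-6:u+9])
E
```

```text
301 208 tips ON/OFF [array([301.2, 203.8]), array([304.8, 200.6])]
[[ 49  46  50  54  58  68  77  87  88  86  86  88  88  84  86]
 [ 50  47  51  49  52  56  64  75  79  85  88  88  88  85  87]
 [ 48  48  52  50  48  50  53  60  69  77  84  86  84  88  88]
 [ 49  50  50  50  46  48  50  52  56  64  74  81  84  87  88]
 [ 49  51  47  50  47  48  51  49  48  52  60  67  78  85  86]
 [ 51  49  50  52  50  48  49  49  49  49  50  55  64  74  83]
 [ 48  51  49  51  49  50  54  57  56  49  48  51  54  61  71]
 [ 51  49  50  47  48  63  92 114  98  67  50  49  48  52  59]
 [ 52  52  49  47  53  90 155 186 159  99  64  54  49  51  49]
 [ 51  49  50  52  63 106 169 197 166 115  84  72  61  55  47]
 [ 53  51  54  68  89 114 143 158 148 127 107  92  80  65  53]
 [ 47  54  67  90 116 126 124 129 151 155 129 105  95  83  65]
 [ 52  67  85 103 122 128 118 125 151 159 138 109  97  87  68]
 [ 65  84  97 104 111 114 115 123 142 147 131 105  90  77  58]
 [ 76  93 105 114 110  99 109 130 140 129 112  90  74  59  51]
 [ 68  86 110 142 142 106 101 120 126 108  88  71  59  50  50]
 [ 55  68  97 143 152 119
[... 536 characters left out ...]
2  46]
 [ 40  36  37  36  34  39  58  68  60  44  37  37  35  33  37]
 [ 36  33  34  34  37  56  91 110  97  64  38  34  34  30  33]
 [ 37  39  33  34  43  73 108 128 110  73  49  40  33  31  30]
 [ 37  32  37  47  58  80 106 118 106  74  55  49  44  37  34]
 [ 36  38  46  57  73  84 102 110 103  85  65  57  51  47  39]
 [ 38  42  52  65  77  89 100 107 104  92  74  59  52  47  38]
 [ 44  54  60  67  73  88  97 103 100  92  76  58  50  41  39]
 [ 50  58  68  77  81  85  94  98  93  83  66  52  43  38  31]
 [ 48  59  74  96  99  87  81  83  78  66  53  41  38  34  37]
 [ 43  47  69  95 102  85  71  66  64  56  44  35  36  33  31]
 [ 33  41  52  72  79  72  66  62  57  45  39  32  34  35  31]]
```

Still ON, with no force felt at all. I'll probe straight down onto the lever tip, where contact is expected at z≈0.091. If that misses, I'll probe the bare console, where it is expected at about 0.05. This checks both height and force sensing.

```bash
python3 - <<'E'
from bench import ctrl
from act import ori
from fit import *
v=fit("regular").x; P=lambda x,y,z:W(v,[(x,y,z)])[0]
for x,y,z in((-.151,.0,.066),(-.165,.045,.040)):
    ctrl.move_l(P(x,y,.13),vel=.2)
    h=ctrl.move_l(P(x,y,z),vel=.06,contact_N=4)
    print(h,ctrl.current_tool_pos().round(4),ctrl.current_contact_force().round(1))
    ctrl.move_l(P(x,y,.13),vel=.2)
    if h: break
print(ctrl.current_t())
E
```

```text
True [0.5091 0.1604 0.0699] [-2.7  0.4 15.6]
27.6083
```

Contact came at TCP z≈0.070, about 21 mm lower than the tip height would give. So all the earlier passes at 0.074 or higher went over the top of the lever, because the real fingertips end about 20 mm behind the nominal TCP. I'll go lower, with guards on.

```bash
sed -i 's/def flip.*/def flip(n,x0,x1,zp=.058,y=0.):/; s/    if ctrl.move_l(P(x0,zp),vel=.12,contact_N=6)/    ctrl.move_l(P(x0,.085),vel=.15)\n    if ctrl.move_l(P(x0,zp),vel=.04,contact_N=4)/; s/ctrl.goto(P(x0,.17),R)/ctrl.goto(P(x0,.15),R)/; s/P(x-d\*.004,.17)/P(x-d*.004,.15)/' act3.py; python3 act3.py regular -.126 -.156
```

```text
-0.129 False [-0.1  0.7 -0.2]
-0.132 False [ 3.5 -1.   1.7]
-0.135 False [2.4 0.1 2.5]
-0.138 False [ 0.5 -0.4  0.2]
-0.141 False [-0.   0.2 -0.1]
-0.144 False [0.7 0.3 0.3]
-0.147 False [ 0.8 -0.   0.4]
-0.15 False [ 7.3 -0.4 -0.4]
-0.153 False [15.1 -1.5 -1.8]
-0.156 False [22.8 -3.5 -2.5]
32.7917
```

The regular lever took about 4 N, then the force dropped to zero: it snapped over, and I then pressed it lightly against its stop. Decaf next.

```bash
python3 act3.py decaf -.204 -.177; python3 - <<'E'
from bench import ctrl
from fit import *
p=ctrl.current_tool_pos(); ctrl.move_l([p[0]-.1,p[1]+.19,.22],vel=.25)
rows=[]
for n in("scene","top"):
    new=ctrl.read_camera(n); full=new if n=="scene" else full; r=[]
    for w in("regular","decaf"):
        x,y=proj(n,W(fit(w).x,[M[4]]))[0].round().astype(int)
        r.append(cv2.resize(new[y-16:y+10,x-13:x+13],(192,192),interpolation=cv2.INTER_CUBIC))
    rows.append(cv2.hconcat(r))
cv2.imwrite("pics/end.png",cv2.hconcat([cv2.vconcat(rows),full[:,130:512]])); print(ctrl.current_t())
E
```

```text
-0.201 False [ 0.4  0.5 -0.1]
-0.198 False [ 0.1  0.4 -0.4]
-0.195 False [-0.8  0.7  0.2]
-0.192 False [-1.5 -1.1 -0.7]
-0.189 False [-3.1 -0.6  0.6]
-0.186 False [-2.1 -0.4  0.9]
-0.183 False [ 0.1 -0.6  0.8]
-0.18 False [-0.5 -0.2 -0.3]
-0.177 False [-0.2  0.8  0.3]
38.8333
39.9917
```

View pics/end.png

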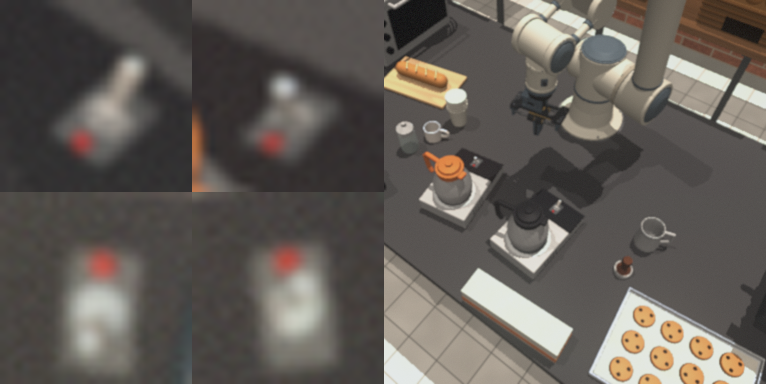

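The regular lever (left tiles) now leans forward, away from its red dot, and the decaf lever (right tiles) leans back towards its dot. The pots and everything else stand where they did, and the arm is clear.

```bash
python3 -c "
from bench import ctrl
print(ctrl.sign_off())"
```

```text
the job is handed in; nothing more can be done
None
```

The decaf warmer is now on and the regular warmer is off; both levers snapped over, the last pictures show nothing else moved, and I handed the job in at about 40 s of the 51 s allowed.

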